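Take a capacitor from its locked test holder and present it on its side

ROBOT

A 6-joint arm with a two-finger parallel gripper is mounted at the origin on a cart in front of the work surface, level with it; the furniture and walls round the work are solid. World frame = base frame: x ahead of the robot, y to its left, z up, the work surface at z = 0. Lengths are in m, angles in degrees, forces in N, time in s.
With the tool pointing down it reaches from about 0.4 to 0.825 m from the base axis. Payload 7 kg.
Tool frame: the origin (TCP) lies on the centre line of the jaws, within the pads' length; the fingertips stand 19 mm ahead of it and the grasp point (between the pads) is the TCP; z points along the fingers, y is the line along which they close (so a half turn about z gives the same grasp; the last joint's range is limited). The gripper opens to 88 mm and grips with 3 to 60 N. Pads are 19 mm wide; open, the fingers measure 130 mm over their backs; the gripper's body (78 mm by 193 mm) begins 47 mm behind the grasp point.
Start: joints at [-56.717, 20.546, 0.682, 0, -70.136, -16.507], TCP at [0.195, -0.646, 0.225] pointing down, gripper open.
Joint ranges: [-176.03, 176.03], [-82.01, 121.73], [-58.28, 71.71], [-173.87, 95.51], [-174.79, -0.11], [-173.66, 173.66]. Speed limits (degrees/s): [136.94, 136.94, 172.46, 180, 180, 180].

INTERFACE

Orientations are given as [roll, pitch, yaw] about the fixed x, y, z axes, in that order (R = Rz(yaw) Ry(pitch) Rx(roll)).
In Python, from plant import get_state, capture, close_job gives the robot as it stands.
- The arm moves only by the tool apply_moves, never from a script. Its argument "targets" is a list of rows, each a list of 7 numbers: the opening, from 0 (shut) to 1 (fully open), then the shift along the tool's x, y, z normalised to -1 to 1, where 1 is 1000 mm, then the turn, a rotation vector about the tool's x, y, z normalised to -1 to 1, where 1 is 90 degrees. In form: [[claw, tx, ty, tz, ax, ay, az], ...]. A call has 1 to 20 rows; each row shifts and turns the commanded pose from where the row before left it, along the tool's axes as they then stand; what a row does not reach is not made up. A row lasts 1/12 s, in which the tool goes at most 41.7 mm and 7.16 degrees, less where a joint would pass 70% of its speed; a pose out of reach is approached as far as the arm can. A call with a number of a shift or a turn outside -1 to 1 is refused whole. A call with a gripper value outside its range is refused whole. The fingers move at their own pace and stop on an object; "newtons" is the grip in N (left out, the last holds). Time passes only in rows, so rows that do not move let the fingers close. It gives the time, the measured TCP pose, the force, the opening and the grip force at its end, in the units of the state.
- get_state(): the state, without advancing time (a new reading comes with each control period).
- capture(name): name is "side" or "top" or "wrist"; returns a dict with "frame" (420x560x3 uint8, red, green, blue), "range_z" (420x560 float32, m along the optical axis (not along the pixel's ray), 0 where there is no reading), "camera_matrix" (3x3 intrinsics, pixels), "T" (4x4, takes a point from camera to world coordinates). Camera axes: x right, y down, z forward; pixel columns grow to the right and rows downward; lengths in m; the calibration is good to about 2 mm. A picture is of the moment at which its call begins.
- close_job(): hands the job in; it is judged then, once.
The state is a dict: "time_s": time; "joints": joint angles; "qd": joint speeds; "joint_torque": joint torques, N m; "tcp_pos": TCP position; "eef_rot": TCP orientation; "contact_force": force on the tool from outside, world axes, zero at the start; "moment": the same for the moment, N m; "gripper_width": finger opening in m; "gripper_force": force on a finger pad.
Only numpy, scipy, OpenCV 4.12 (cv2) and the standard library are available. Lean on these libraries where they do the work, as an engineer would, in place of code of your own. Each camera call takes 0.05 s, during which the arm holds its last target. There are 200 camera calls.

TASK

Unlock the capacitor test holder by pulling the orange grip of its retaining bolt out to the stop (it stays there; leave it out), and only then draw the blue capacitor up out of the cup. Turn the capacitor onto its side, roughly level, and hold it still in the gripper about 20 cm above the middle of the empty white foam pad at the front of the bench, for inspection: the program finishes while still holding it there. Do not disturb the solder reel, the amber bottle or the jar.

Things in the scene. Friction and masses are not known exactly. Their poses are not given: they have to be found in the camera images.
- holder: Test holder fixed to the bench: aluminium plate 118x74x6 mm, black cup, grey pillar. Origin on the bench under the cup's axis, z up; its -x points from cup to pillar and is the way the bolt is pulled, towards the robot within 0.4 rad. Pillar: x -53 to -37, y +-15 mm, 112 mm high. At the plate's -x end two binding posts, 22 mm high.
- cup_mouth (a point): Centre of the cup's rim, on its axis, 41 mm above the bench. Cup: inner radius 24.5 mm, outer 28.5 mm, inner floor 6 mm above the bench. Axes as the holder's.
- bolt_grip (a point): Centre of the upper part of the bolt's orange pull grip, 129 mm above the bench; holder x = -76 mm minus the bolt's travel, y = 0. The grip is an upright block 20 mm along holder x, 14 mm along holder y, top at 139.5 mm; nothing stands beside it above 112 mm: pinch it from above across its 14 mm. Axes as the holder's.
- bolt (a joint): Travel of the retaining bolt in m: 0 shut, 0.030 at its stop; starts at 0 to 0.006. Pull level along holder -x, 5 to 7 N against spring and friction; it stays where it is left. Its steel tongue (16 mm wide, 102.5 to 110.5 mm above the bench) has its tip at holder x = -12 mm minus the travel, over the capacitor's rim, so it blocks lifting until withdrawn.
- can_center (a point): Centre (half-way up) of the blue capacitor, a cylinder of 46 mm diameter, 95 mm high, 0.12 to 0.24 kg; z is its axis, towards the terminals. It stands in the cup, centre 53.5 mm and top 101 mm above the bench, 60 mm showing above the rim. Grip it there with the fingers on the holder's +y and -y sides, which are free. It is out of the cup when raised 35 mm.
- can: The same blue capacitor; origin at the centre of its underside, z along its axis towards the terminals.
- pad_top (a point): Centre of the top of the empty white foam pad, a flat plate 50 x 94 x 8 mm lying fixed on the bench; this point is 8 mm above the bench. The space above it is free; behind and to the right of it (beyond x = 0.53 m, y = -0.13 to -0.32 m) stands the fixed fume extraction arm with its white hood: keep the arm on the robot's side of that when crossing from right to left.
- spool: Reel of solder, yellow flanges, 68 mm diameter, 66 mm high, standing loose; origin at the centre of its underside. A bystander.
- flux: Amber bottle with black cap, 42 mm diameter, 88 mm high, standing loose; origin at the centre of its underside. A bystander.
- jar: White jar with blue lid, 55 mm diameter, 50 mm high, standing loose; origin at the centre of its underside. A bystander.
There are look-alikes about, which are no part of the job. Leave any yellow look-alike of the part that bears pad_top alone.

How it is judged (in metres and radians):
On the way, in this order (a step that is already met when the one before it is completed fails the run):
1. the bolt is pulled out to its stop while the capacitor still stands in the cup (value of joint bolt above 0.026 m and z of can_center in the frame of holder below 0.062 m), for 0.2 s.
2. the capacitor is drawn up out of the cup, held by the fingers (z of can_center in the frame of holder above 0.095 m and contact force between can and the fingers above 1 N), for 0.1 s.
At the end, for the whole second after the job is handed in: The capacitor is held still by the fingers (under 30 mm/s), its axis within 35 degrees of level, its centre 130 to 280 mm above the foam pad's top and within 50 mm of the pad's middle seen from above, touching nothing of the holder; the bolt is still out (more than 22 of its 30 mm) (angle between can_center's own z axis and vertical between 0.96 and 2.18 rad and z of can_center in the frame of pad_top between 0.13 and 0.28 m and horizontal distance between can_center and pad_top below 0.05 m and contact force between can and the fingers above 1 N and contact force between can and holder below 0.1 N and linear speed of can below 0.03 m/s and value of joint bolt above 0.022 m); the arm keeps its last pose, push and grip.
It fails at once if the solder reel, the amber bottle or the jar is shifted by more than 30 mm (distance of any of spool, flux, jar from where it was at the start of the episode above 0.03 m).
It also fails if it takes over 45 s, if anything falls off the work surface, if the arm or the gripper's body presses on something with over 40 N, if the wrist force passes 120 N, or if a joint passes its speed limit or range.

## Working session

There is one attempt and no reset: what is moved stays moved. The work goes in short steps, Python scripts to look and compute and a tool call to move; the robot and the scene stay as the last step left them, time stands still between calls to the robot, and variables do not carry over. Pictures are saved under pics/ and viewed, at most 10 in all, crops included, and the job is handed in when it is done.

Besides the shell and the picture viewer there is one more tool, called after "Request:" by a JSON object that holds its "api" and its "payload", one argument or row to a line. apply_moves: Moves the arm, as the interface text tells. Scaled input: -1 to 1 covers 1000 mm each way for a shift and 90 degrees each way for a turn. Its arguments: {"type":"object","properties":{"targets":{"type":"array","items":{"type":"array","items":{"type":"number"}}},"newtons":{"type":"number"}},"required":["targets"]}

```bash
mkdir -p pics
cat > h.py <<'E'
import sys; sys.path.insert(0,'.')
import numpy as np, cv2
from plant import get_state, capture, close_job
def pts(c):
    z=c["range_z"]; K=c["camera_matrix"]; v,u=np.mgrid[:z.shape[0],:z.shape[1]]
    p=np.stack([(u-K[0,2])/K[0,0]*z,(v-K[1,2])/K[1,1]*z,z,np.ones_like(z)],-1)@np.array(c["T"]).T
    return p[...,:3]
def shot(n):
    c=capture(n); np.savez(f'{n}.npz',**c); return c
E
python3 - <<'E'
from h import *
for n in ("top","side"):
    c=shot(n); cv2.imwrite(f"pics/{n}0.png",c["frame"][...,::-1]); print(np.round(c["T"],2).tolist())
print(get_state())
E
```

```text
[[-0.03, -0.99, 0.13, 0.38], [-1.0, 0.03, -0.0, 0.2], [-0.0, -0.13, -0.99, 0.94], [0.0, 0.0, 0.0, 1.0]]
[[-0.94, -0.23, 0.26, 0.27], [-0.35, 0.61, -0.71, 0.87], [0.01, -0.76, -0.65, 0.72], [0.0, 0.0, 0.0, 1.0]]
{'time_s': 0.1, 'joints': array([-5.67171022e+01,  2.05887320e+01,  6.40765183e-01, -1.71175504e-02,
       -7.01366366e+01, -1.65071341e+01]), 'qd': array([ 0.07727682, -0.04023925,  0.20035129,  0.00327705,  0.0220282 ,
       -0.01691384]), 'joint_torque': array([-2.03228039e-03, -5.84163094e+01,  2.93750238e+01,  7.01557025e+00,
        1.01719241e-02, -5.94124822e-05]), 'tcp_pos': array([ 0.19467572, -0.64587062,  0.22391575]), 'eef_rot': array([ 1.79914311e+02, -8.61162904e-03, -1.63230058e+02]), 'contact_force': array([0.13883386, 0.30844548, 1.09842881]), 'moment': array([-0.01545077, -0.00105955,  0.02121156]), 'gripper_force': 0.0, 'gripper_width': 0.08746344628168314}
```

View pics/top0.png

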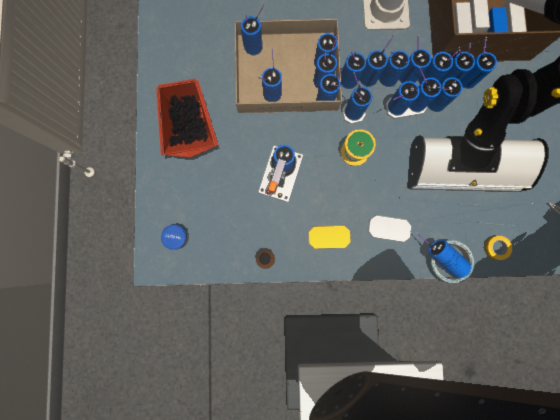

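View pics/side0.png

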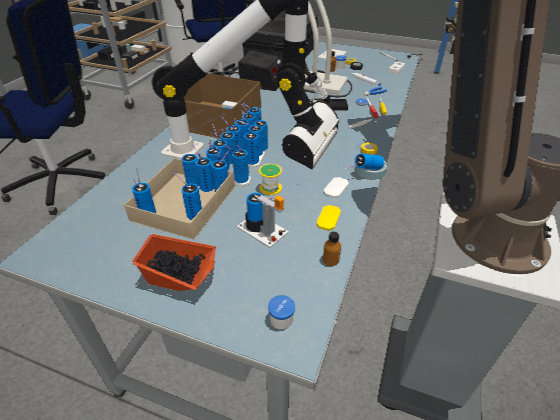

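Top view: the holder plate is at about (281,173), with the orange grip at (272,186) and its can at (284,155). 
- **Look-alikes for the can:** the crate cans at (251,35), (272,84) and (327,65), the standing rows at (350-485,60-105), and the lying can at (452,258). 
- **Pad:** white at (390,228); the yellow look-alike is at (330,237). 
- **Bystanders:** reel (360,147), bottle (265,258), jar (174,237).

I choose the can on the plate with the orange grip, and the white pad. Next I check that with a crop and measure.

Run:
```python
from h import *
c=dict(np.load("top.npz")); P=pts(c); f=c["frame"]; hsv=cv2.cvtColor(f,cv2.COLOR_RGB2HSV).astype(int)
cv2.imwrite("pics/crop.png",cv2.resize(f[130:270,240:420,::-1],None,fx=4,fy=4))
def reg(n,u0,u1,v0,v1,m):
    M=np.zeros(m.shape,bool); M[v0:v1,u0:u1]=True; M&=m&(c["range_z"]>0)
    q=P[M]; print(n,len(q),np.round(np.median(q,0),4),np.round(q.min(0),4),np.round(q.max(0),4)); return q
H,S,V=hsv[...,0],hsv[...,1],hsv[...,2]; Z=P[...,2]
g=reg("grip",255,290,172,200,(Z>.125)&(H<15)&(S>120))
reg("cap top",265,305,140,172,(Z>.095)&(Z<.106))
w=reg("pad",360,420,205,250,(Z>.003)&(Z<.015)&(S<60)&(V>150))
pl=reg("plate",250,310,140,205,(Z>.003)&(Z<.012)&(S<60)&(V>130))
reg("spool",335,385,125,170,Z>.05); reg("flux",250,280,245,272,Z>.05); reg("jar",155,190,220,255,Z>.03)
reg("lyingcan",425,480,230,290,Z>.02)
for n,q in (("pad",w),("plate",pl),("grip",g)):
    print(n,cv2.minAreaRect((q[:,:2]*1000).astype(np.float32)))
```

```text
grip 68 [0.5307 0.2063 0.1393] [0.5207 0.1982 0.1265] [0.5409 0.2146 0.1431]
cap top 275 [0.6067 0.1781 0.0974] [0.5693 0.1584 0.095 ] [0.6266 0.2016 0.1059]
pad 859 [ 0.45   -0.0587  0.0088] [ 0.4201 -0.109   0.0033] [ 0.479  -0.0111  0.0131]
plate 810 [0.5684 0.1843 0.006 ] [0.5115 0.1205 0.003 ] [0.6671 0.2585 0.0116]
spool 703 [0.633  0.0118 0.0672] [ 0.6007 -0.0223  0.0504] [0.6659 0.0448 0.0717]
flux 273 [0.3879 0.225  0.0607] [0.3683 0.2065 0.0507] [0.4071 0.2455 0.0907]
jar 515 [0.4407 0.4247 0.0498] [0.4143 0.3981 0.0315] [0.4673 0.4523 0.0539]
lyingcan 1330 [ 0.3758 -0.1728  0.0489] [ 0.3263 -0.2347  0.0202] [ 0.4209 -0.1218  0.0794]
pad ((450.8893737792969, -59.91908264160156), (96.07073974609375, 52.229408264160156), 79.14920043945312)
plate ((589.4915161132812, 188.98733520507812), (137.8348388671875, 152.5982666015625), 88.47026062011719)
grip ((530.7234497070312, 206.32797241210938), (13.608914375305176, 18.77208709716797), 70.6594467163086)
```

View pics/crop.png

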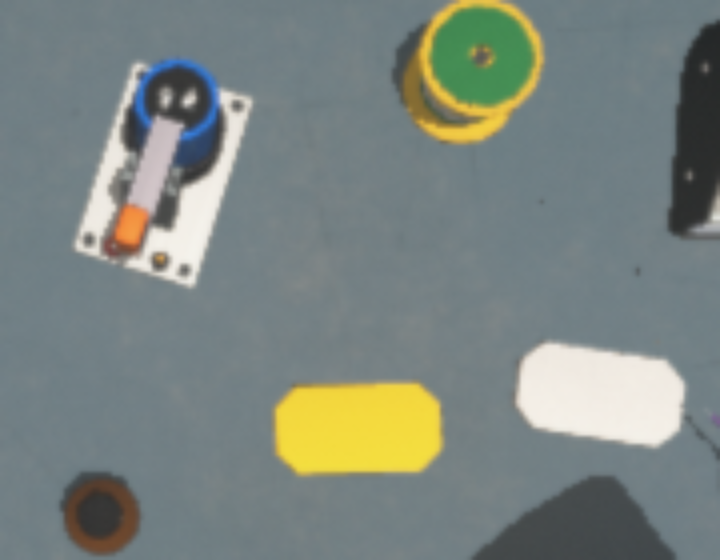

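The crop confirms it: the can is in the cup under the tongue, the orange grip is at the plate's near end, and the white pad is separate from the yellow one. The holder yaw is about -19.3°, the grip is at (0.531,0.206), the can axis is at about (0.604,0.180), and the pad is at (0.451,-0.060). First I turn the tool to yaw -19.3° in place.

Request:
{"api": "apply_moves", "payload": {
  "targets": [
    [1,0,0,0,0,0,-0.0795],
    [1,0,0,0,0,0,-0.0795],
    [1,0,0,0,0,0,-0.0795],
    [1,0,0,0,0,0,-0.0795],
    [1,0,0,0,0,0,-0.0795],
    [1,0,0,0,0,0,-0.0795],
    [1,0,0,0,0,0,-0.0795],
    [1,0,0,0,0,0,-0.0795],
    [1,0,0,0,0,0,-0.0795],
    [1,0,0,0,0,0,-0.0795],
    [1,0,0,0,0,0,-0.0795],
    [1,0,0,0,0,0,-0.0795],
    [1,0,0,0,0,0,-0.0795],
    [1,0,0,0,0,0,-0.0795],
    [1,0,0,0,0,0,-0.0795],
    [1,0,0,0,0,0,-0.0795],
    [1,0,0,0,0,0,-0.0795],
    [1,0,0,0,0,0,-0.0795],
    [1,0,0,0,0,0,-0.0795],
    [1,0,0,0,0,0,-0.0795]
  ]
}}

```text
time_s: 1.77
tcp_pos: [0.1947, -0.646, 0.2242]
eef_rot: [-180.0, 0.0, -19.8]
contact_force: [0.8, 0.3, 0.1]
gripper_width: 0.0877
gripper_force: 0.0
```

```bash
cat >> h.py <<'E'
from scipy.spatial.transform import Rotation as Ro
def R(): return Ro.from_euler('xyz',get_state()["eef_rot"],degrees=True)
def to(*wps):
    s=get_state(); p=s["tcp_pos"]; r=R()
    for w in wps:
        d=r.inv().apply(np.array(w)-p); print("tool shift m",np.round(d,4),"rows",int(np.ceil(np.linalg.norm(d)/.0417))); p=np.array(w)
    print(np.round(s["tcp_pos"],4),np.round(s["eef_rot"],2),"q",np.round(s["joints"],1),"F",np.round(s["contact_force"],1),"w",round(s["gripper_width"],4),round(s["gripper_force"],1),"t",s["time_s"])
E
python3 -c "
from h import *
to((.36,-.30,.24),(.40,-.05,.24),(.531,.206,.24),(.531,.206,.131))"
```

```text
tool shift m [ 0.0385 -0.3815 -0.0156] rows 10
tool shift m [-4.690e-02 -2.488e-01  2.000e-04] rows 7
tool shift m [ 3.670e-02 -2.852e-01  2.000e-04] rows 7
tool shift m [1.00e-04 1.00e-04 1.09e-01] rows 3
[ 0.1947 -0.646   0.2242] [-1.7996e+02  4.0000e-02 -1.9770e+01] q [-56.7  20.6   0.7  -0.  -70.1 126.9] F [0.8 0.3 0.1] w 0.0877 0.0 t 1.7667
```

Request:
{"api": "apply_moves", "payload": {
  "targets": [
    [1,0.0039,-0.0382,-0.0016,0,0,-0.005],
    [1,0.0039,-0.0382,-0.0016,0,0,0],
    [1,0.0039,-0.0382,-0.0016,0,0,0],
    [1,0.0039,-0.0382,-0.0016,0,0,0],
    [1,0.0039,-0.0382,-0.0016,0,0,0],
    [1,0.0039,-0.0382,-0.0016,0,0,0],
    [1,0.0039,-0.0382,-0.0016,0,0,0],
    [1,0.0039,-0.0382,-0.0016,0,0,0],
    [1,0.0039,-0.0382,-0.0016,0,0,0],
    [1,0.0039,-0.0382,-0.0016,0,0,0],
    [1,-0.0067,-0.0355,0,0,0,0],
    [1,-0.0067,-0.0355,0,0,0,0],
    [1,-0.0067,-0.0355,0,0,0,0],
    [1,-0.0067,-0.0355,0,0,0,0],
    [1,-0.0067,-0.0355,0,0,0,0],
    [1,-0.0067,-0.0355,0,0,0,0],
    [1,-0.0067,-0.0355,0,0,0,0]
  ]
}}

```text
time_s: 3.18
tcp_pos: [0.3995, -0.0483, 0.2409]
eef_rot: [-180.0, -0.0, -19.7]
contact_force: [0.8, -0.1, -0.8]
gripper_width: 0.0877
gripper_force: 0.0
```

```bash
python3 -c "
from h import *
to((.531,.206,.24))"
```

```text
tool shift m [ 0.0382 -0.2837  0.001 ] rows 7
[ 0.3995 -0.0483  0.2409] [-1.7997e+02 -2.0000e-02 -1.9670e+01] q [ 21.6  -7.2 -29.4  -0.  -67.8  48.8] F [ 0.8 -0.1 -0.8] w 0.0877 0.0 t 3.1833
```

Request:
{"api": "apply_moves", "payload": {
  "targets": [
    [1,0.0055,-0.0405,0,0,0,-0.004],
    [1,0.0055,-0.0405,0,0,0,0],
    [1,0.0055,-0.0405,0,0,0,0],
    [1,0.0055,-0.0405,0,0,0,0],
    [1,0.0055,-0.0405,0,0,0,0],
    [1,0.0055,-0.0405,0,0,0,0],
    [1,0.0055,-0.0405,0,0,0,0],
    [1,0,0,0,0,0,0]
  ]
}}

```text
time_s: 3.85
tcp_pos: [0.5326, 0.2098, 0.239]
eef_rot: [179.9, 0.0, -19.2]
contact_force: [1.0, -0.2, 0.7]
gripper_width: 0.0878
gripper_force: 0.0
```

Run:
```python
from h import *
to((.531,.206,.131))
c=shot("wrist"); P=pts(c); f=c["frame"]; cv2.imwrite("pics/w1.png",f[...,::-1])
h=cv2.cvtColor(f,cv2.COLOR_RGB2HSV).astype(int)
m=(h[...,0]<15)&(h[...,1]>130)&(P[...,2]>.136)&(P[...,2]<.145)&(np.hypot(P[...,0]-.531,P[...,1]-.206)<.03)
q=P[m]; print(len(q)); 
if len(q): print(np.median(q,0),cv2.minAreaRect((q[:,:2]*1000).astype(np.float32)))
```

```text
tool shift m [-0.0002  0.004   0.108 ] rows 3
[0.5326 0.2098 0.239 ] [ 1.7994e+02  1.0000e-02 -1.9150e+01] q [ 41.1  10.4 -11.3   0.  -68.3  29.8] F [ 1.  -0.2  0.7] w 0.0878 0.0 t 3.85
160
[0.53034672 0.20722259 0.13844011] ((531.40283203125, 206.175537109375), (12.659229278564453, 19.223793029785156), 70.70774841308594)
```

View pics/w1.png

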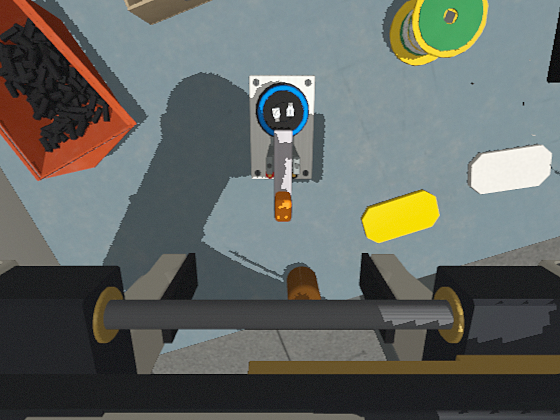

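The wrist view shows the grip at (284,207) in line with the can at (283,110), and the yaw matches. Now I descend and pinch.

Request:
{"api": "apply_moves", "payload": {
  "targets": [
    [1,0,0.004,0.035,0,0,0],
    [1,0,0,0.035,0,0,0],
    [1,0,0,0.034,0,0,0],
    [1,0,0,0,0,0,0],
    [0,0,0,0,0,0,0],
    [0,0,0,0,0,0,0],
    [0,0,0,0,0,0,0],
    [0,0,0,0,0,0,0],
    [0,0,0,0,0,0,0],
    [0,0,0,0,0,0,0],
    [0,0,0,0,0,0,0],
    [0,0,0,0,0,0,0],
    [0,0,0,0,0,0,0],
    [0,0,0,0,0,0,0]
  ],
  "newtons": 40
}}

```text
time_s: 5.07
tcp_pos: [0.5289, 0.2009, 0.1367]
eef_rot: [180.0, 0.0, -19.3]
contact_force: [-0.9, 0.7, -0.2]
gripper_width: 0.0265
gripper_force: 0.0
```

Request:
{"api": "apply_moves", "payload": {
  "targets": [
    [0.3,0,-0.0055,0,0,0,0],
    [0.3,0,0,0,0,0,0],
    [0,0,0,0,0,0,0],
    [0,0,0,0,0,0,0],
    [0,0,0,0,0,0,0],
    [0,0,0,0,0,0,0],
    [0,0,0,0,0,0,0],
    [0,0,0,0,0,0,0],
    [0,0,0,0,0,0,0]
  ]
}}

```text
time_s: 5.82
tcp_pos: [0.5316, 0.2064, 0.1379]
eef_rot: [-179.9, -0.1, -19.3]
contact_force: [0.3, -0.2, 5.9]
gripper_width: 0.0003
gripper_force: 2.9
```

Run:
```python
from h import *
to((.531,.206,.134))
c=shot("wrist"); a=c["frame"][150:420,120:440]
d=shot("side"); b=d["frame"][170:260,220:320]
cv2.imwrite("pics/w2.png",np.hstack([cv2.resize(a,(400,338)),cv2.resize(b,(376,338),interpolation=cv2.INTER_CUBIC)])[...,::-1])
```

```text
tool shift m [-0.0004  0.0005  0.0039] rows 1
[0.5316 0.2064 0.1379] [-1.7992e+02 -1.0000e-01 -1.9290e+01] q [ 40.9  14.8 -19.7   0.1 -55.4  29.8] F [ 0.3 -0.2  5.9] w 0.0003 2.9 t 5.8167
```

View pics/w2.png

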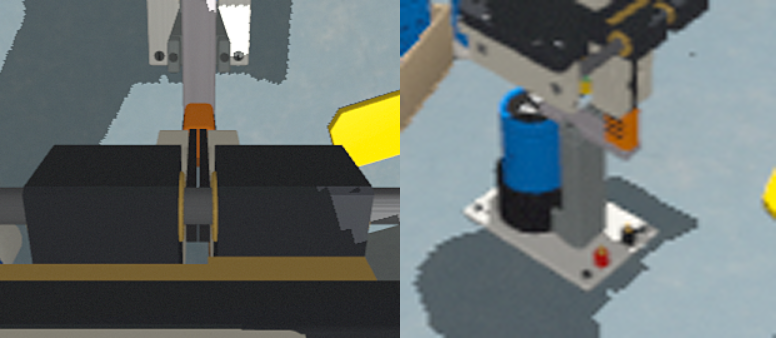

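Run:
```python
from h import *
s=get_state(); r=R()
for n in ("wrist","side"):
    c=dict(np.load(n+".npz")); P=pts(c); f=c["frame"]; h=cv2.cvtColor(f,cv2.COLOR_RGB2HSV).astype(int)
    L=r.inv().apply((P-s["tcp_pos"]).reshape(-1,3)).reshape(P.shape)*1000
    m=(h[...,0]<15)&(h[...,1]>130)&(np.hypot(P[...,0]-.531,P[...,1]-.206)<.03)&(P[...,2]>.08)
    q=L[m]; print(n,"orange in tool mm",len(q),np.round(np.percentile(q,[2,50,98],axis=0),1).tolist())
    if n=="wrist":
        for v in (258,262,270,280): print(v,[(u,*np.round(L[v,u],0)) for u in range(246,318,8)])
        print(np.round(r.inv().apply(c["T"][:3,3]-s["tcp_pos"]),3))
    else:
        m=(np.abs(L[...,0])<14)&(np.abs(L[...,1])<40)&(L[...,2]<40)&(L[...,2]>-50)&(c["range_z"]>0)
        q=L[m]; print(len(q)); 
        for z in range(-40,40,6):
            k=q[(q[:,2]>=z)&(q[:,2]<z+6)]
            if len(k): print(z,len(k),np.round(k.min(0)),np.round(k.max(0)))
```

```text
wrist orange in tool mm 509 [[-5.4, -6.0, -22.1], [9.3, -0.1, 8.7], [10.0, 7.0, 26.8]]
258 [(246, np.float64(11.0), np.float64(-16.0), np.float64(-10.0)), (254, np.float64(10.0), np.float64(-12.0), np.float64(-10.0)), (262, np.float64(10.0), np.float64(-8.0), np.float64(-10.0)), (270, np.float64(9.0), np.float64(-4.0), np.float64(-7.0)), (278, np.float64(6.0), np.float64(-0.0), np.float64(-1.0)), (286, np.float64(10.0), np.float64(4.0), np.float64(-9.0)), (294, np.float64(11.0), np.float64(8.0), np.float64(-11.0)), (302, np.float64(11.0), np.float64(12.0), np.float64(-11.0)), (310, np.float64(-62.0), np.float64(32.0), np.float64(139.0))]
262 [(246, np.float64(11.0), np.float64(-16.0), np.float64(-15.0)), (254, np.float64(11.0), np.float64(-12.0), np.float64(-15.0)), (262, np.float64(10.0), np.float64(-8.0), np.float64(-14.0)), (270, np.float64(9.0), np.float64(-4.0), np.float64(-12.0)), (278, np.float64(4.0), np.float64(-0.0), np.float64(-1.0)), (286, np.float64(11.0), np.float64(4.0), np.float64(-15.0)), (294, np.float64(11.0), np.float64(8.0), np.float64(-16.0)), (302, np.float64(1
[... 1125 characters left out ...]
oat64(6.0), np.float64(-81.0)), (310, np.float64(38.0), np.float64(9.0), np.float64(-80.0))]
[ 0.083 -0.    -0.159]
side orange in tool mm 27 [[-8.4, -9.7, 0.9], [-0.2, -8.1, 14.1], [7.8, -4.3, 25.9]]
322
-40 31 [-11. -22. -40.] [  6.  16. -34.]
-34 28 [-11. -21. -34.] [ 10.  14. -28.]
-28 32 [-11. -20. -28.] [ 12.  13. -22.]
-22 38 [-11. -19. -22.] [ 12.  16. -16.]
-16 31 [-11. -19. -15.] [ 13.  14. -10.]
-10 28 [-11. -19. -10.] [13. 13. -5.]
-4 11 [ -9. -16.  -4.] [11.  1.  2.]
2 10 [ -9. -10.   3.] [7. 1. 8.]
8 18 [ -9. -10.   8.] [ 9.  2. 14.]
14 19 [ -9. -11.  14.] [11.  1. 20.]
20 22 [ -9. -11.  20.] [14.  1. 26.]
26 20 [-10. -11.  26.] [11.  6. 32.]
32 9 [ -9. -10.  32.] [13.  1. 36.]
```

The pads shut on nothing (width 0.3 mm) and the tool is pressing lightly on the grip, so the fingers appear to end higher than stated. I back off, open, and measure the fingers.

Request:
{"api": "apply_moves", "payload": {
  "targets": [
    [0,0,0,-0.03,0,0,0],
    [0.4,0,0,0,0,0,0],
    [0.4,0,0,0,0,0,0],
    [0.4,0,0,0,0,0,0],
    [0.4,0,0,0,0,0,0],
    [0.4,0,0,0,0,0,0]
  ]
}}

```text
time_s: 6.42
tcp_pos: [0.5303, 0.2058, 0.166]
eef_rot: [179.9, 0.0, -19.3]
contact_force: [-0.5, 0.3, 0.1]
gripper_width: 0.0281
gripper_force: 0.0
```

Run:
```python
from h import *
to((.531,.206,.134)); s=get_state(); r=R()
for n in ("wrist","side","top"):
    c=shot(n); P=pts(c); f=c["frame"]
    L=r.inv().apply((P-s["tcp_pos"]).reshape(-1,3)).reshape(P.shape)*1000
    m=(np.abs(L[...,0])<16)&(np.abs(L[...,1])<60)&(L[...,2]<27)&(L[...,2]>-45)&(c["range_z"]>0)
    q=L[m]; print(n,len(q))
    for z in range(-43,27,5):
        k=q[(q[:,2]>=z)&(q[:,2]<z+5)]
        if len(k): print(z,len(k),np.round(k.min(0)),np.round(k.max(0)))
    if n=="wrist": a=f[120:390,110:450]
    if n=="side": b=f[130:260,220:320]
cv2.imwrite("pics/w3.png",np.hstack([cv2.resize(a,(480,381)),cv2.resize(b,(293,381),interpolation=cv2.INTER_CUBIC)])[...,::-1])
```

```text
tool shift m [ 0.0006 -0.0005  0.032 ] rows 1
[0.5303 0.2058 0.166 ] [ 1.7994e+02  4.0000e-02 -1.9320e+01] q [ 40.9  13.3 -17.6  -0.  -59.1  29.8] F [-0.5  0.3  0.1] w 0.0281 0.0 t 6.4167
wrist 3025
-43 342 [-10. -24. -43.] [ 11.  24. -38.]
-38 338 [  3. -26. -38.] [ 12.  25. -33.]
-33 311 [  0. -27. -33.] [ 12.  26. -28.]
-28 311 [ -3. -27. -28.] [ 12.  27. -23.]
-23 463 [ -7. -30. -23.] [ 12.  29. -18.]
-18 369 [ -9. -30. -18.] [ 12.  30. -13.]
-13 345 [-10. -30. -13.] [11. 30. -8.]
-8 213 [-10. -30.  -8.] [11. 30. -3.]
-3 52 [ -9. -18.  -3.] [ 9. 17. -0.]
22 142 [-8. -7. 26.] [ 9.  5. 27.]
side 293
-43 29 [-11. -38. -43.] [  1.  32. -38.]
-38 26 [-11. -37. -38.] [  3.  28. -33.]
-33 32 [-11. -36. -33.] [  4.  29. -28.]
-28 28 [-11. -35. -28.] [  5.  28. -23.]
-23 43 [-11. -35. -23.] [  7.  31. -18.]
-18 38 [-11. -35. -18.] [ 11.  30. -13.]
-13 40 [-11. -35. -13.] [14. 30. -8.]
-8 28 [ -9. -34.  -8.] [12. 23. -3.]
22 16 [-7. -9. 24.] [ 9.  2. 27.]
top 0
```

View pics/w3.png

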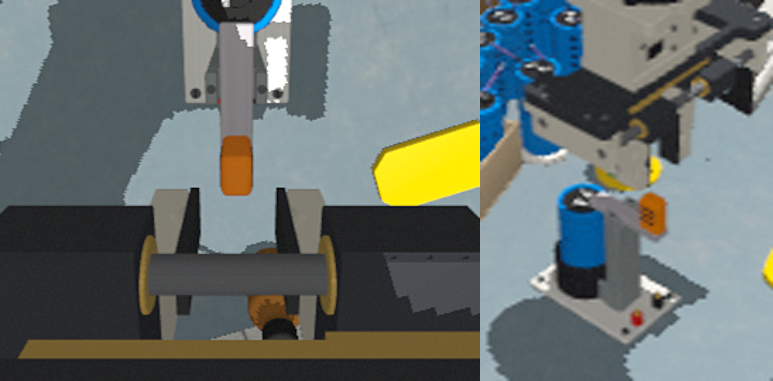

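The fingertips sit at the reported TCP, about 20 mm short of what the description says, with x and y symmetric. So I place the TCP 20 mm deeper than planned.

Request:
{"api": "apply_moves", "payload": {
  "targets": [
    [0.45,0,0,0.025,0,0,0],
    [0.45,0,0,0.024,0,0,0],
    [0.45,0,0,0,0,0,0],
    [0,0,0,0,0,0,0],
    [0,0,0,0,0,0,0],
    [0,0,0,0,0,0,0],
    [0,0,0,0,0,0,0],
    [0,0,0,0,0,0,0],
    [0,0,0,0,0,0,0]
  ]
}}

```text
time_s: 7.32
tcp_pos: [0.5311, 0.2061, 0.1189]
eef_rot: [-180.0, -0.1, -19.3]
contact_force: [-1.1, -1.5, 6.2]
gripper_width: 0.0134
gripper_force: 40.0
```

Request:
{"api": "apply_moves", "payload": {
  "targets": [
    [0,-0.005,0,0,0,0,0],
    [0,-0.005,0,0,0,0,0],
    [0,-0.005,0,0,0,0,0],
    [0,-0.005,0,0,0,0,0],
    [0,-0.004,0,0,0,0,0],
    [0,-0.002,0,0,0,0,0],
    [0,0,0,0,0,0,0]
  ]
}}

```text
time_s: 7.9
tcp_pos: [0.5071, 0.2145, 0.1189]
eef_rot: [-179.9, -0.1, -19.3]
contact_force: [1.9, -4.4, 4.9]
gripper_width: 0.0138
gripper_force: 40.0
```

Request:
{"api": "apply_moves", "payload": {
  "targets": [
    [0,-0.002,0,0,0,0,0],
    [0,-0.002,0,0,0,0,0],
    [0,-0.002,0,0,0,0,0],
    [0,-0.001,0,0,0,0,0],
    [0,0,0,0,0,0,0],
    [0,0,0,0,0,0,0]
  ]
}}

```text
time_s: 8.4
tcp_pos: [0.5042, 0.2156, 0.1189]
eef_rot: [-179.9, -0.4, -19.3]
contact_force: [25.4, -14.8, -9.2]
gripper_width: 0.0133
gripper_force: 40.0
```

Request:
{"api": "apply_moves", "payload": {
  "targets": [
    [0,0.0035,0,0,0,0,0],
    [0,0,0,0,0,0,0],
    [0.6,0,0,0,0,0,0],
    [0.6,0,0,0,0,0,0],
    [0.6,0,0,0,0,0,0],
    [1,0,0,-0.04,0,0,0],
    [1,0,0,-0.04,0,0,0],
    [1,0,0,0,0,0,0],
    [1,0,0,0,0,0,0]
  ]
}}

```text
time_s: 9.15
tcp_pos: [0.5038, 0.2171, 0.2004]
eef_rot: [-179.7, -0.1, -19.3]
contact_force: [-0.2, -0.4, -1.0]
gripper_width: 0.0549
gripper_force: 0.0
```

Run:
```python
from h import *
s=get_state()
c=shot("wrist"); P=pts(c); f=c["frame"]; h=cv2.cvtColor(f,cv2.COLOR_RGB2HSV).astype(int); Z=P[...,2]
near=np.hypot(P[...,0]-.603,P[...,1]-.181)<.05
m=near&(h[...,0]>95)&(h[...,0]<125)&(h[...,1]>120)&(Z>.097)&(Z<.105)
q=P[m]; print(len(q),"rim circle",cv2.minEnclosingCircle((q[:,:2]*1000).astype(np.float32)),np.median(q[:,2]))
o=P[(h[...,0]<15)&(h[...,1]>130)&(Z>.136)&(Z<.145)&(np.hypot(P[...,0]-.504,P[...,1]-.2156)<.03)]
print(len(o), len(o) and cv2.minAreaRect((o[:,:2]*1000).astype(np.float32)))
t=near&(Z>.106)&(Z<.125); print("above rim",t.sum(), np.round(np.percentile(P[t][:,2],[50,100]),4) if t.any() else "")
cx=np.array([np.median(o[:,0]),np.median(o[:,1])])+.106*np.array([np.cos(np.radians(19.3)),-np.sin(np.radians(19.3))]); print("can from grip",cx)
to((.604,.180,.20))
```

```text
577 rim circle ((605.1152954101562, 180.41586303710938), 21.770305633544922) 0.09764670878476961
193 ((505.77166748046875, 215.31005859375), (13.125575065612793, 19.592628479003906), 71.30513763427734)
above rim 632 [0.1103 0.1143]
can from grip [0.60595062 0.18090898]
tool shift m [ 0.1076  0.0009 -0.0014] rows 3
[0.5028 0.2164 0.1986] [-1.7988e+02 -3.0000e-02 -1.9300e+01] q [ 43.8   9.6 -17.8  -0.  -62.5  26.9] F [-0.3  0.2 -0. ] w 0.0589 0.0 t 9.2
```

The bolt travelled about 28.5 mm to a hard stop, which from a start of 1-2 mm makes it fully out. The can axis is at (0.605,0.180). I move over it and down.

Request:
{"api": "apply_moves", "payload": {
  "targets": [
    [1,0.0365,0,0,0,0,0],
    [1,0.0365,0,0,0,0,0],
    [1,0.036,0,0,0,0,0],
    [1,0,0,0,0,0,0],
    [1,0,0,0.03,0,0,0],
    [1,0,0,0,0,0,0],
    [1,0,0,0,0,0,0]
  ]
}}

```text
time_s: 9.78
tcp_pos: [0.6041, 0.1789, 0.1652]
eef_rot: [179.7, 0.2, -19.3]
contact_force: [0.2, 0.1, 1.1]
gripper_width: 0.0875
gripper_force: 0.0
```

```bash
python3 -c "
from h import *
to((.605,.1804,.058))"
```

```text
tool shift m [ 0.0008 -0.0022  0.1072] rows 3
[0.6041 0.1789 0.1652] [179.74   0.22 -19.34] q [ 34.2  19.   -9.7  -0.  -61.7  36.5] F [0.2 0.1 1.1] w 0.0875 0.0 t 9.7833
```

Request:
{"api": "apply_moves", "payload": {
  "targets": [
    [1,0.0005,-0.0015,0.03,0,0,0],
    [1,0,0,0.03,0,0,0],
    [1,0,0,0.03,0,0,0],
    [1,0,0,0.017,0,0,0],
    [1,0,0,0,0,0,0],
    [0,0,0,0,0,0,0],
    [0,0,0,0,0,0,0],
    [0,0,0,0,0,0,0],
    [0,0,0,0,0,0,0],
    [0,0,0,0,0,0,0],
    [0,0,0,0,0,0,0],
    [0,0,0,0,0,0,0],
    [0,0,0,0,0,0,0],
    [0,0,0,0,0,0,0]
  ],
  "newtons": 40
}}

```text
time_s: 10.95
tcp_pos: [0.6069, 0.181, 0.0611]
eef_rot: [-180.0, -0.0, -19.3]
contact_force: [-1.3, 0.0, 4.1]
gripper_width: 0.0453
gripper_force: 39.9
```

Request:
{"api": "apply_moves", "payload": {
  "targets": [
    [0,0,0,-0.01,0,0,0],
    [0,0,0,-0.01,0,0,0],
    [0,0,0,-0.01,0,0,0],
    [0,0,0,-0.01,0,0,0]
  ]
}}

```text
time_s: 11.28
tcp_pos: [0.6068, 0.1811, 0.1021]
eef_rot: [-180.0, -0.0, -19.3]
contact_force: [0.1, -0.3, -0.4]
gripper_width: 0.0449
gripper_force: 39.9
```

Request:
{"api": "apply_moves", "payload": {
  "targets": [
    [0,0,0,-0.02,0,0,0],
    [0,0,0,-0.03,0,0,0],
    [0,0,0,-0.03,0,0,0],
    [0,0,0,-0.03,0,0,0],
    [0,0,0,-0.03,0,0,0],
    [0,0,0,-0.02,0,0,0],
    [0,0,0,0,0,0,0],
    [0,0,0,0,0,0,0]
  ]
}}

```text
time_s: 11.95
tcp_pos: [0.607, 0.1813, 0.2631]
eef_rot: [-179.8, -0.1, -19.3]
contact_force: [0.0, 0.3, -1.7]
gripper_width: 0.0453
gripper_force: 39.9
```

Run:
```python
from h import *
to((.42,-.02,.28))
s=get_state(); r=R(); c=shot("side"); P=pts(c); f=c["frame"]; h=cv2.cvtColor(f,cv2.COLOR_RGB2HSV).astype(int)
L=r.inv().apply((P-s["tcp_pos"]).reshape(-1,3)).reshape(P.shape)*1000
m=(h[...,0]>95)&(h[...,0]<125)&(h[...,1]>120)&(np.hypot(L[...,0],L[...,1])<40)&(np.abs(L[...,2])<110)
q=L[m]; print(len(q),np.round(np.percentile(q,[1,50,99],axis=0)))
```

```text
tool shift m [-0.1099  0.2518 -0.0179] rows 7
[0.607  0.1813 0.2631] [-1.7982e+02 -1.2000e-01 -1.9320e+01] q [ 34.2  15.3  -1.7  -0.  -72.7  36.4] F [ 0.   0.3 -1.7] w 0.0453 39.9 t 11.95
656 [[-23. -24. -38.]
 [-16. -14.   8.]
 [  9.  23.  52.]]
```

The can is held, its underside about 54 mm ahead of the TCP, so its centre is about 7 mm ahead. I carry it towards the pad, then tilt it.

Request:
{"api": "apply_moves", "payload": {
  "targets": [
    [0,-0.014,0.032,-0.0024,0,0,0],
    [0,-0.014,0.032,-0.0024,0,0,0],
    [0,-0.014,0.032,-0.0024,0,0,0],
    [0,-0.014,0.032,-0.0024,0,0,0],
    [0,-0.014,0.032,-0.0024,0,0,0],
    [0,-0.014,0.032,-0.0024,0,0,0],
    [0,-0.014,0.032,-0.0024,0,0,0],
    [0,0,0,0,0,0,0]
  ]
}}

```text
time_s: 12.67
tcp_pos: [0.4356, -0.0013, 0.2773]
eef_rot: [180.0, 0.1, -19.4]
contact_force: [-0.1, 0.6, -0.5]
gripper_width: 0.0448
gripper_force: 39.9
```

Request:
{"api": "apply_moves", "payload": {
  "targets": [
    [0,0,0,0,-0.05,0,0],
    [0,0,0,0,-0.05,0,0],
    [0,0,0,0,-0.05,0,0],
    [0,0,0,0,-0.05,0,0],
    [0,0,0,0,-0.05,0,0],
    [0,0,0,0,-0.05,0,0],
    [0,0,0,0,0,0,0]
  ]
}}

```text
time_s: 13.25
tcp_pos: [0.4397, 0.0027, 0.2752]
eef_rot: [152.5, 0.2, -19.2]
contact_force: [0.2, -0.3, -1.5]
gripper_width: 0.0447
gripper_force: 39.9
```

```bash
python3 -c "
from h import *
to((.45,-.06,.28)); print(R().as_matrix().round(2))"
```

```text
tool shift m [0.0303 0.0518 0.0214] rows 2
[0.4397 0.0027 0.2752] [152.47   0.19 -19.21] q [ 39.4   6.2 -22.9  13.8 -85.2  27.3] F [ 0.2 -0.3 -1.5] w 0.0447 39.9 t 13.25
[[ 0.94 -0.29 -0.15]
 [-0.33 -0.84 -0.44]
 [-0.    0.46 -0.89]]
```

Request:
{"api": "apply_moves", "payload": {
  "targets": [
    [0,0,0,0,-0.06,0,0],
    [0,0,0,0,-0.06,0,0],
    [0,0,0,0,-0.06,0,0],
    [0,0,0,0,-0.06,0,0],
    [0,0,0,0,-0.06,0,0],
    [0,0,0,0,0,0,0]
  ]
}}

```text
time_s: 13.75
tcp_pos: [0.4395, 0.0023, 0.2746]
eef_rot: [125.4, 0.3, -19.3]
contact_force: [-0.4, -0.4, -2.8]
gripper_width: 0.045
gripper_force: 39.9
```

```bash
python3 -c "
from h import *
to((.45,-.06,.28))"
```

```text
tool shift m [0.0304 0.0365 0.0419] rows 2
[0.4395 0.0023 0.2746] [125.39   0.26 -19.27] q [ 45.4  20.1 -23.2  20.5 -98.   18.5] F [-0.4 -0.4 -2.8] w 0.045 39.9 t 13.75
```

Request:
{"api": "apply_moves", "payload": {
  "targets": [
    [0,0,0,0,-0.06,0,0],
    [0,0,0,0,-0.06,0,0],
    [0,0,0,0,-0.06,0,0],
    [0,0,0,0,-0.06,0,0],
    [0,0,0,0,-0.06,0,0],
    [0,0,0,0,0,0,0]
  ]
}}

```text
time_s: 14.25
tcp_pos: [0.4393, 0.0014, 0.2751]
eef_rot: [98.5, 0.3, -19.4]
contact_force: [-0.9, -1.0, -2.0]
gripper_width: 0.0453
gripper_force: 39.9
```

```bash
python3 -c "
from h import *
to(np.array((.451,-.06,.215))-.0075*R().as_matrix()[:,2])"
```

```text
tool shift m [ 0.0316 -0.0513  0.0548] rows 2
[0.4393 0.0014 0.2751] [ 98.52   0.26 -19.38] q [  47.4   34.8  -25.2   24.3 -109.1   12.3] F [-0.9 -1.  -2. ] w 0.0453 39.9 t 14.25
```

Request:
{"api": "apply_moves", "payload": {
  "targets": [
    [0,0.006,-0.01,0.011,0,0,0],
    [0,0.006,-0.01,0.011,0,0,0],
    [0,0.006,-0.01,0.011,0,0,0],
    [0,0.007,-0.01,0.011,0,0,0],
    [0,0.006,-0.011,0.011,0,0,0],
    [0,0,0,0,0,0,0],
    [0,0,0,0,0,0,0],
    [0,0,0,0,0,0,0],
    [0,0,0,0,0,0,0]
  ]
}}

```text
time_s: 15.0
tcp_pos: [0.4543, -0.0515, 0.2192]
eef_rot: [99.2, -0.1, -19.3]
contact_force: [-0.2, -0.3, -1.2]
gripper_width: 0.0447
gripper_force: 39.9
```

Run:
```python
from h import *
to(np.array((.451,-.06,.215))-.0075*R().as_matrix()[:,2])
s=get_state(); r=R()
ims=[]
for n in ("top","side"):
    c=shot(n); P=pts(c); f=c["frame"]; ims.append(f[:,:,::-1]); h=cv2.cvtColor(f,cv2.COLOR_RGB2HSV).astype(int)
    L=r.inv().apply((P-s["tcp_pos"]).reshape(-1,3)).reshape(P.shape)*1000
    m=(h[...,0]>95)&(h[...,0]<125)&(h[...,1]>120)&(np.hypot(L[...,0],L[...,1])<40)&(np.abs(L[...,2])<110)
    q=L[m]; print(n,len(q),np.round(np.percentile(q,[1,50,99],axis=0)).tolist() if len(q) else "")
    if n=="top":
        Z=P[...,2]
        o=P[(h[...,0]<15)&(h[...,1]>130)&(Z>.136)&(Z<.145)]; print("grip",len(o), np.median(o,0) if len(o) else "")
        for nm,cc,zz in (("spool",(.633,.012),.05),("flux",(.388,.225),.05),("jar",(.4407,.4247),.03)):
            k=P[(np.hypot(Z*0+P[...,0]-cc[0],P[...,1]-cc[1])<.05)&(Z>zz)&(Z<.1)]; print(nm,len(k),np.median(k,0) if len(k) else "")
cv2.imwrite("pics/fin.png",cv2.resize(np.hstack(ims),(800,300)))
```

```text
tool shift m [-0.0003 -0.0027  0.0022] rows 1
[ 0.4543 -0.0515  0.2192] [ 9.919e+01 -6.000e-02 -1.930e+01] q [  42.6   37.9  -29.7   28.2 -100.7   10.5] F [-0.2 -0.3 -1.2] w 0.0447 39.9 t 15.0
top 843 [[-23.0, 5.0, -33.0], [-11.0, 19.0, 22.0], [18.0, 25.0, 53.0]]
grip 30 [0.50694795 0.21467722 0.13899926]
spool 705 [0.63255156 0.01129745 0.0670206 ]
flux 276 [0.38780278 0.22500396 0.06117631]
jar 0 
side 0
```

View pics/fin.png

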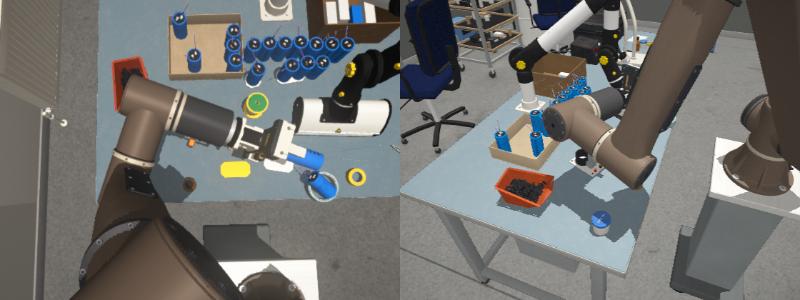

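The final picture shows the can held level by the gripper at (300,158) over the white pad. The empty cup is visible, the bolt grip is still out, and the reel, bottle and jar are in place. I'm handing in.

```bash
python3 -c "
from h import *
print(close_job())"
```

```text
the job is handed in; nothing more can be done
None
```

The job is handed in, with no verdict returned: the bolt was pulled to its stop and left out, and the capacitor is held about 9° off level, roughly 21 cm above the middle of the white pad, with the reel, bottle and jar undisturbed.

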